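# Lock a board in the sanding jig

### The job

Get the loose board ready for the belt sander: push it with the fingertips, flat along the bed of the plywood jig until one edge lies flush against the fence, slide it on along the fence until its far edge is fully home against the end stop, and then swing the wooden cam lever right round to its end so that the cam grips the board there. Do not pick the board up or tip it, leave the lever open until the board is home, and leave the sanding block and the tape measure where they are.

Things in the scene. Friction and masses are not known exactly. Their poses are not given: they have to be found in the camera images.
- jig: Sanding jig fixed to the bench: plywood bed 350 (x) x 400 (y) x 12 mm thick. Origin: centre of its underside, on the bench. Its x axis points away from the robot (turned up to 0.2 rad), y to the left. Near and right sides are open, but for the cam at the far right. A board that is home has its origin at jig x = +59, y = +54 mm, axes parallel to the jig's.
- fence (a point): Middle of the foot of the fence's inner face, jig x = -15, y = +165 mm, on top of the bed. The fence is a wooden strip along the left side of the jig, 310 mm long along jig x (-170 to +140), 35 mm wide, 12 mm high above the bed, lower than the board. Its inner face is a 3 mm strip of slick white plastic (friction about 0.12).
- end_stop (a point): Middle of the foot of the end stop's inner face, jig x = +140, y = +57 mm, on top of the bed. The stop is a wooden strip along the far side, 213 mm long along jig y (-50 to +163), 35 mm wide, 12 mm high above the bed, with the same slick plastic face.
- board: The loose plain wooden board, 162 (x) x 222 (y) x 18 mm, 0.3 to 0.65 kg, flat on the bed, some cm right of the fence and 80 to 105 mm short of the stop, askew by up to 0.15 rad. Origin: centre of its underside; x: its short side, towards the stop; y: its long side, towards the fence. The two boards stacked on the bench at the right are not part of the job.
- cam_pivot (a point): Pivot axis of the cam (vertical bolt), at the height of the top of the bed; jig x = +114, y = -82 mm, 25 mm to the right of the right edge of a board that lies on the fence. Round it is an eccentric disc, 20 mm radius, centre 7 mm off the axis.
- cam_block: The bolt that carries the cam and its lever (counted with it), origin at the pivot on top of the bed; its head is 20 mm above the bed. It sits in a rubber bush and gives about 2 mm away from the board when the cam grips (6 N per mm).
- cam_lever (a joint): Angle of the dark wooden lever, rad. 0, open: it points right and a little away (80 deg clockwise from jig x, seen from above). Grows clockwise, tip towards the robot, to its end at 1.66: pointing back to the robot along the board (175 deg). Starts at 0 to 0.2. Open, it leaves a board on the fence 5 to 6 mm of room. The last 0.8 rad grip the board (about 10 N); it stays where it is left.
- lever_grip (a point): Centre of the top of the lever's grip, an upright light wooden dowel of 14 mm diameter, 85 mm from the pivot, its top 48 mm above the bed. The lever below it is a flat straight bar 18 mm wide and 100 mm long from pivot to tip, lying 0.6 to 14 mm above the bed. The grip takes about 1 N to push, 2 to 6 N while the cam bears on the board.
- sanding_block: Brown block 61 x 101 x 30 mm on the bench to the left of the jig; bystander. Origin: centre of its underside.
- tape_measure: Yellow and black tape measure, 37 x 70 x 64 mm, standing on the bench to the right of the jig; bystander. Origin: centre of its underside.

How it is judged:
On the way, in this order (a step that is already met when the one before it is completed fails the run):
1. the board lies against the fence and the end stop while the cam lever is still open (x of board in the frame of jig between 0.0565 and 0.061 m and y of board in the frame of jig between 0.0515 and 0.056 m and angle between the x axis of board and the x axis of jig, either way round below 0.02 rad and height (world z) of board below 0.015 m and value of joint cam_lever below 0.5 rad), for 0.2 s.
2. the cam lever is swung to its end with the board home (x of board in the frame of jig between 0.0565 and 0.061 m and y of board in the frame of jig between 0.0515 and 0.056 m and angle between the x axis of board and the x axis of jig, either way round below 0.02 rad and height (world z) of board below 0.015 m and value of joint cam_lever above 1.54 rad), for 0.2 s.
At the end, for the whole second after the job is handed in: The board lies flat on the bed, at rest, within about 2 mm of both the fence and the end stop and within 0.02 rad of square to them; the cam lever is within 0.12 rad of its end and the cam presses on the board with more than 4 N; the bystanders are within 20 mm of where they stood (all of step 2 and contact force between cam_block and board above 4 N and linear speed of board below 0.01 m/s and distance of each of sanding_block, tape_measure from where it was at the start of the episode below 0.02 m); the robot touches nothing.
It fails at once if the board is lifted off the bed (height (world z) of board above 0.017 m).
It fails at once if the board is tipped (angle between board's own z axis and vertical above 0.06 rad).
It fails at once if the brown sanding block is knocked out of its place (distance of sanding_block from where it was at the start of the episode above 0.02 m).
It fails at once if the yellow tape measure is knocked out of its place (distance of tape_measure from where it was at the start of the episode above 0.02 m).
It also fails if it takes over 61 s, if anything falls off the work surface, if the arm or the gripper's body presses on something with over 40 N, if the wrist force passes 120 N, or if a joint passes its speed limit or range.

### The arm

A 7-joint arm with a two-finger parallel gripper is mounted at the origin on a cart in front of the work surface, level with it; the furniture and walls round the work are solid. World frame = base frame: x ahead of the robot, y to its left, z up, the work surface at z = 0. Lengths are in m, angles in rad, forces in N, time in s.
With the tool pointing down it reaches from about 0.425 to 0.875 m from the base axis. Payload 9.9 kg.
Tool frame: the origin (TCP) lies on the centre line of the jaws, within the pads' length; the fingertips stand 25 mm ahead of it and the grasp point (between the pads) lies 6 mm ahead of it; z points along the fingers, y is the line along which they close (so a half turn about z gives the same grasp; the last joint's range is limited). The gripper opens to 85 mm and grips with 20 to 120 N. Pads are 22 mm wide; open, the fingers measure 114 mm over their backs; the gripper's body (76 mm by 85 mm) begins 54 mm behind the grasp point. The pads swing forward as they close: fully open they stand 13 mm farther back than shut.
Start: joints at [-1.371, 0.576, 0.025, 1.437, -0.015, 1.129, -0.057], TCP at [0.189, 0.648, 0.232] pointing down, gripper open.
Joint ranges: [-2.76, 2.76], [-0.34, 2.15], [-1.52, 1.57], [0.19, 2.46], [-1.09, 4.23], [0.17, 1.99], [-2.82, 2.82]. Speed limits (rad/s): [2.22, 2.22, 3.01, 3.01, 3.14, 3.14, 3.14].

### API

Orientations are given as a unit quaternion [x, y, z, w].
In Python, from rig import readout, cams, workorder gives the robot as it stands.
- The arm moves only by the shell command python3 -m creep 'ROWS'. ROWS is JSON, a list of rows, each a list of 3 entries, a list of its own where there are three numbers: the closure in counts, from 0 (fully open) to 255 (shut), then the shift along the tool's x, y, z in cm, then the turn, a rotation vector about the tool's x, y, z in degrees. In form: [[hand, [x, y, z], [rx, ry, rz]], ...]. A call has 1 to 20 rows; each row shifts and turns the commanded pose from where the row before left it, along the tool's axes as they then stand; what a row does not reach is not made up. A row lasts 1/10 s, in which the tool goes at most 50 mm and 8.59 degrees, less where a joint would pass 70% of its speed; a pose out of reach is approached as far as the arm can. A call is refused whole if a number of a shift passes 5 or a number of a turn 8.59, either way. A call with a gripper value outside its range is refused whole. The fingers move at their own pace and stop on an object; the grip force is fixed at half the most. Time passes only in rows, so rows that do not move let the fingers close. It gives the time, the measured TCP pose, the force, the opening and the grip force at its end, in the units of the state.
- readout.get_state(): the state, without advancing time (a new reading comes with each control period).
- cams.capture(name): name is "scene" or "top" or "wrist"; returns a dict with "img" (480x640x3 uint8, blue, green, red), "fovy" (degrees; the focal length in pixels is half the picture's height over the tangent of half this angle, whatever the lens; pixels are square), "cx", "cy" (the principal point, pixels), "view" (4x4, takes a point from world to camera coordinates). Camera axes: x right, y up, looking along -z (the intrinsics and any distortion apply to the point x, -y, -z); pixel columns grow to the right and rows downward; lengths in m; the calibration is good to about 2 mm. A picture is of the moment at which its call begins. There is no depth.
- workorder.sign_off(): hands the job in; it is judged then, once.
The state is a dict: "t": time; "joint_pos": joint angles; "qvel": joint speeds; "tau": joint torques, N m; "ee_pos": TCP position; "orientation": TCP orientation; "wrist_force": force on the tool from outside, world axes, zero at the start; "ft_torque": the same for the moment, N m; "grip_width": opening from 0.0 (shut) to 1.0 (fully open); "finger_force": force on a finger pad.
Only numpy, scipy, OpenCV 4.12 (cv2) and the standard library are available. Lean on these libraries where they do the work, as an engineer would, in place of code of your own. Each camera call takes 0.05 s, during which the arm holds its last target. There are 200 camera calls.

## Working session

There is one attempt and no reset: what is moved stays moved. The work goes in short steps, Python scripts to look and compute and a shell command to move; the robot and the scene stay as the last step left them, time stands still between calls to the robot, and variables do not carry over. Pictures are saved under pics/ and viewed, at most 10 in all, crops included, and the job is handed in when it is done.

```bash
mkdir -p pics; ls
python3 - <<'E'
from rig import readout, cams
import cv2, json
import numpy as np
s=readout.get_state(); print({k:np.round(v,3).tolist() for k,v in s.items()})
for n in ("scene","top"):
    c=cams.capture(n); cv2.imwrite(f"pics/{n}0.png",c["img"]); print(n,{k:(v.tolist() if hasattr(v,'tolist') else v) for k,v in c.items() if k!='img'})
E
```

```text
pics
{'t': 0.0, 'joint_pos': [-1.371, 0.577, 0.025, 1.438, -0.015, 1.129, -0.057], 'qvel': [-0.001, 0.0, 0.0, 0.002, -0.001, -0.001, -0.002], 'tau': [-0.001, -76.577, 2.251, -28.596, 0.016, 0.013, -0.0], 'ee_pos': [0.189, 0.648, 0.231], 'orientation': [0.141, 0.99, -0.001, -0.0], 'wrist_force': [-1.538, 0.225, 0.621], 'ft_torque': [-0.012, 0.022, -0.033], 'finger_force': 0.0, 'grip_width': 1.0}
scene {'fovy': 46.249635000708736, 'cx': 316.10954410613385, 'cy': 238.40610869069855, 'view': [[0.7917246865347617, -0.6107442192803052, 0.012787468362569157, -0.3741701715056336], [0.33694179027523896, 0.45405636356295304, 0.8248048549045429, -0.2898447097994558], [-0.5095510285511652, -0.6487097327184771, 0.565272882755552, -0.9409540665219629], [0.0, 0.0, 0.0, 1.0]]}
top {'fovy': 46.21996636215477, 'cx': 322.0148604193732, 'cy': 240.0160462698137, 'view': [[0.00621010433000544, -0.999980457199457, 0.0007209877778307306, 0.11216457349497094], [0.97982394713207, 0.006228959111731753, 0.19976544419622455, -0.5931449097286473], [-0.19976603122338135, -0.0005341231596803236, 0.9798434811140551, -1.1338375388553326], [0.0, 0.0, 0.0, 1.0]]}
```

View pics/top0.png

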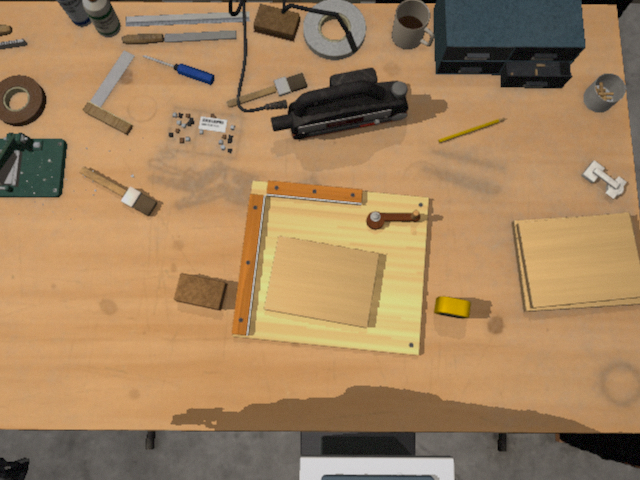

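View pics/scene0.png

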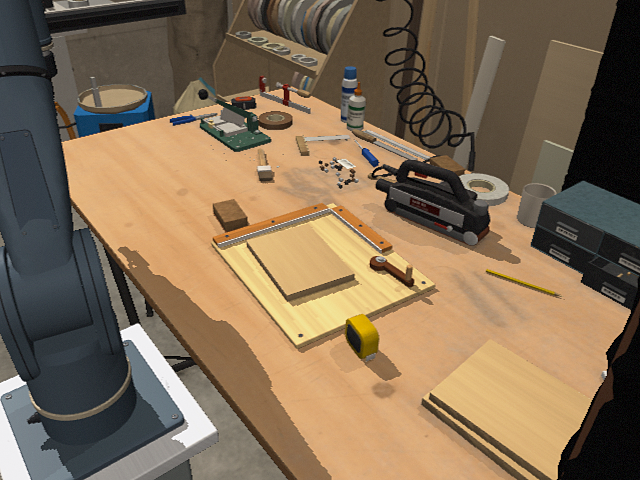

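The top view shows the jig with corners near (253,182), (430,198), (420,354) and (233,336). The board corners are near (281,238), (384,252), (366,326) and (266,310), the cam pivot is near (375,218) and the grip near (418,215). I'll zoom in to get these more precisely.

```bash
python3 - <<'E'
import cv2
i=cv2.imread("pics/top0.png")[172:362,228:438]
cv2.imwrite("pics/crop0.png",cv2.resize(i,None,fx=3,fy=3,interpolation=cv2.INTER_CUBIC))
E
cat > h.py <<'E'
import numpy as np
from rig import cams
def ray(c,px,z):
    f=240/np.tan(np.radians(c["fovy"]/2)); V=np.array(c["view"]); R,t=V[:3,:3],V[:3,3]
    px=np.atleast_2d(np.array(px,float))
    d=np.c_[(px[:,0]-c["cx"])/f,-(px[:,1]-c["cy"])/f,-np.ones(len(px))]@R
    o=-R.T@t
    return o+d*((z-o[2])/d[:,2])[:,None]
def proj(c,P):
    f=240/np.tan(np.radians(c["fovy"]/2)); V=np.array(c["view"])
    q=np.atleast_2d(P)@V[:3,:3].T+V[:3,3]
    return np.c_[c["cx"]+f*q[:,0]/-q[:,2], c["cy"]-f*q[:,1]/-q[:,2]]
E
```

```text
(no output)
```

View pics/crop0.png

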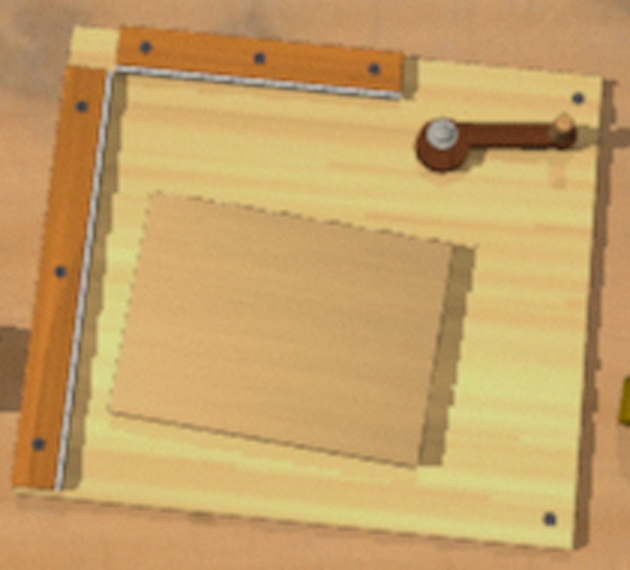

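The crop gives the jig corners (73,26), (604,78), (575,548), (13,490). The board's top corners are (150,192), (453,243), (417,466), (110,411). The bolt head is at (442,132) and the grip top at (564,122).

```bash
cat >> h.py <<'E'
def fit(P,L):  # 2D rigid fit: world = R(a) L + t
    P=np.asarray(P)[:,:2];L=np.asarray(L,float)
    p=P-P.mean(0);l=L-L.mean(0)
    a=np.arctan2((l[:,0]*p[:,1]-l[:,1]*p[:,0]).sum(),(l*p).sum())
    R=np.array([[np.cos(a),-np.sin(a)],[np.sin(a),np.cos(a)]]);t=P.mean(0)-R@L.mean(0)
    return a,R,t,P-(L@R.T+t)
E
python3 - <<'E'
from h import *
np.set_printoptions(precision=4,suppress=True)
c=cams.capture("top")
o=lambda l:[(228+(u+.5)/3-.5,172+(v+.5)/3-.5) for u,v in l]
J=ray(c,o([(73,26),(604,78),(575,548),(13,490)]),.012)
a,R,t,e=fit(J,[(.175,.2),(.175,-.2),(-.175,-.2),(-.175,.2)]);print("jig",a,t);print(e)
B=ray(c,o([(150,192),(453,243),(417,466),(110,411)]),.030)
b,Rb,tb,eb=fit(B,[(.081,.111),(.081,-.111),(-.081,-.111),(-.081,.111)]);print("board",b,tb,"in jig",b-a,R.T@(tb-t));print(eb)
for n,p,z in(("bolt",(442,132),.032),("grip",(564,122),.060)):
    w=ray(c,o([p]),z)[0,:2];print(n,w,"jig",R.T@(w-t))
print("pivot",R@[.114,-.082]+t)
h=np.array(R@[.059,.054]+t);print("home",h)
E
```

```text
jig -0.09362713926053715 [0.5473 0.0915]
[[-0.0016  0.0006]
 [-0.0022  0.0004]
 [ 0.0016 -0.0008]
 [ 0.0022 -0.0002]]
board -0.16540561812996712 [0.5099 0.1159] in jig -0.07177847886942998 [-0.0395  0.0208]
[[-0.0005  0.0006]
 [-0.0002 -0.0001]
 [ 0.0001  0.0008]
 [ 0.0007 -0.0013]]
bolt [0.6533 0.0001] jig [ 0.1141 -0.0811]
grip [ 0.6542 -0.0845] jig [ 0.1229 -0.1653]
pivot [ 0.6532 -0.0008]
home [0.6111 0.1398]
```

Everything agrees with the stated sizes: the bolt fits the jig frame to about 1 mm, and the grip is about 84 mm from the pivot. I'll push the right edge with both open fingertips, tool y along jig x. First I move to above the right of the board.

```bash
python3 -m creep '[[0,[-3.02,-3.53,0],[0,0,0]],[0,[-3.02,-3.53,0],[0,0,0]],[0,[-3.02,-3.53,0],[0,0,0]],[0,[-3.02,-3.53,0],[0,0,0]],[0,[-3.02,-3.53,0],[0,0,0]],[0,[-3.02,-3.53,0],[0,0,0]],[0,[-3.02,-3.53,0],[0,0,0]],[0,[-3.02,-3.53,0],[0,0,0]],[0,[-3.02,-3.53,0],[0,0,0]],[0,[-3.02,-3.53,0],[0,0,0]],[0,[-3.02,-3.53,0],[0,0,0]],[0,[-3.02,-3.53,0],[0,0,0]],[0,[-3.02,-3.53,0],[0,0,0]],[0,[-3.02,-3.53,0],[0,0,0]],[0,[-3.02,-3.53,0],[0,0,0]],[0,[-3.02,-3.53,0],[0,0,0]]]'
python3 -m creep '[[0,[0,0,1],[0,0,7.92]],[0,[0,0,1],[0,0,7.92]],[0,[0,0,1],[0,0,7.92]],[0,[0,0,1],[0,0,7.92]],[0,[0,0,1],[0,0,7.92]],[0,[0,0,1],[0,0,7.92]],[0,[0,0,1],[0,0,7.92]],[0,[0,0,1],[0,0,7.92]],[0,[0,0,1],[0,0,7.92]],[0,[0,0,1],[0,0,7.92]],[0,[0,0,0],[0,0,0]]]'
cat >> h.py <<'E'
T=np.array([.5473,.0915]); A=-.0936
RJ=np.array([[np.cos(A),-np.sin(A)],[np.sin(A),np.cos(A)]])
def where():
    from rig import readout
    from scipy.spatial.transform import Rotation as Q
    s=readout.get_state();M=Q.from_quat(s["orientation"]).as_matrix();p=np.array(s["ee_pos"])
    print("t",round(s["t"],2),"TCP jig",np.round(1e3*(RJ.T@(p[:2]-T)),1),"z",round(1e3*p[2],1),"tool y yaw in jig deg",round(np.degrees(np.arctan2(M[1,1],M[0,1])-A),2),"tilt",np.round(M[:2,2],3),"F jig",np.round(RJ.T@np.array(s["wrist_force"])[:2],1),round(s["wrist_force"][2],1))
E
python3 -c "from h import *;where()"
```

```text
t: 1.75
ee_pos: [0.4951, -0.0313, 0.2323]
orientation: [0.141, 0.99, 0.0, 0.0]
wrist_force: [0.1, 0.6, 0.2]
grip_width: 0.999
finger_force: 0.0
t: 2.85
ee_pos: [0.4939, -0.0292, 0.1312]
orientation: [0.741, 0.672, -0.001, -0.001]
wrist_force: [0.3, -0.1, -0.4]
grip_width: 0.999
finger_force: 0.0
t 2.85 TCP jig [ -41.9 -125.1] z 131.2 tool y yaw in jig deg -0.2 tilt [-0.002 -0.001] F jig [ 0.3 -0.1] -0.4
```

```bash
python3 -m creep '[[0,[0,0,2.5],[0,0,0]],[0,[0,0,2.5],[0,0,0]],[0,[0,0,2],[0,0,0]],[0,[0,0,1.5],[0,0,0]],[0,[0,0,0],[0,0,0]]]'
python3 - <<'E'
from h import *
import cv2
where()
for n in("scene",):
    c=cams.capture(n)
    cv2.imwrite("pics/s1.png",cv2.resize(c["img"][150:400,180:480],None,fx=2.4,fy=2.4,interpolation=cv2.INTER_CUBIC))
E
```

```text
t: 3.35
ee_pos: [0.4939, -0.0294, 0.0462]
orientation: [0.739, 0.674, -0.001, -0.001]
wrist_force: [0.4, -0.4, -0.1]
grip_width: 1.0
finger_force: 0.0
t 3.35 TCP jig [ -41.8 -125.3] z 46.2 tool y yaw in jig deg 0.11 tilt [-0.002  0.   ] F jig [ 0.4 -0.4] -0.1
```

View pics/s1.png

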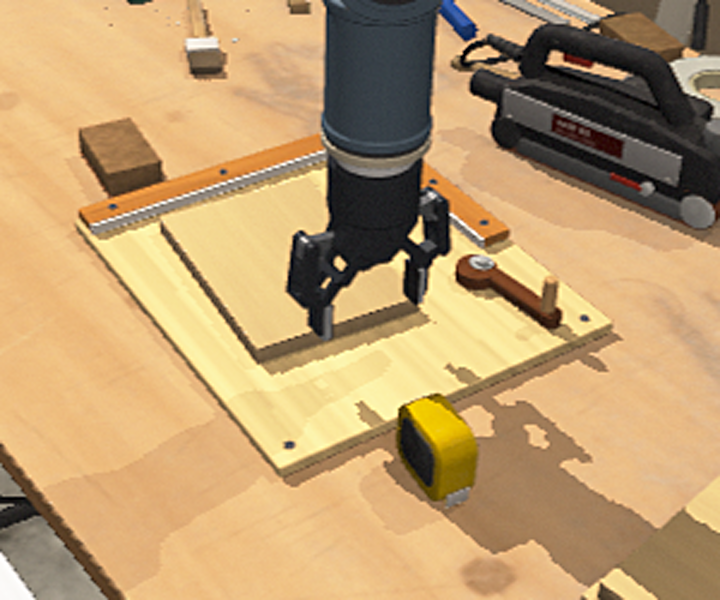

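The open fingertips hang near crop (321,336) and (417,300), to the right of the board and still above the bed. I'll work out the tip height from the near one.

```bash
python3 - <<'E'
from h import *
c=cams.capture("scene")
for y in (-.125,-.136):
  for z in (.021,.027,.034):
    for x in (-.090,):
      w=RJ@[x,y]+T; p=proj(c,[[*w,z]])[0]; print(x,y,z,((p-[180,150])*2.4).round(0))
E
python3 -m creep '[[0,[0,0,0.4],[0,0,0]],[0,[0,0,0.4],[0,0,0]],[0,[0,0,0],[0,0,0]]]'
```

```text
-0.09 -0.125 0.021 [320. 370.]
-0.09 -0.125 0.027 [320. 365.]
-0.09 -0.125 0.034 [320. 358.]
-0.09 -0.136 0.021 [327. 377.]
-0.09 -0.136 0.027 [327. 372.]
-0.09 -0.136 0.034 [327. 366.]
t: 3.75
ee_pos: [0.4948, -0.0293, 0.0393]
orientation: [0.74, 0.673, 0.0, 0.0]
wrist_force: [0.2, 0.7, -0.1]
grip_width: 0.999
finger_force: 0.0
```

Run:
```python
from h import *
import cv2
c=cams.capture("scene")
L=[(-.175,-.2,.012),(.114,-.082,.032),(-.15,-.18,.012),(-.084,-.125,.027),(.001,-.125,.027),(-.042,-.125,.039)]
for l in L:
  p=proj(c,[[*(RJ@l[:2]+T),l[2]]])[0]; print(l,((p-[180,150])*2.4).round(0))
where()
i=c["img"][215:335,280:400]; cv2.imwrite("pics/s2.png",cv2.resize(i,None,fx=5,fy=5,interpolation=cv2.INTER_CUBIC))
```

```text
(-0.175, -0.2, 0.012) [278. 470.]
(0.114, -0.082, 0.032) [481. 259.]
(-0.15, -0.18, 0.012) [293. 443.]
(-0.084, -0.125, 0.027) [326. 362.]
(0.001, -0.125, 0.027) [408. 329.]
(-0.042, -0.125, 0.039) [368. 335.]
t 3.8 TCP jig [ -41.1 -125.3] z 39.4 tool y yaw in jig deg -0.07 tilt [0. 0.] F jig [ 0.5 -0.5] 0.1
```

View pics/s2.png

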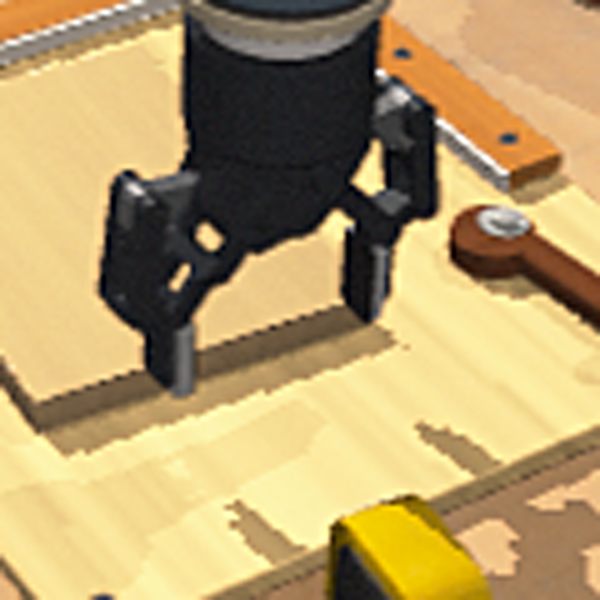

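```bash
python3 -m creep '[[0,[0,0,0.3],[0,0,0]],[0,[0,0,0],[0,0,0]]]'; python3 -m creep '[[0,[0,0,0.3],[0,0,0]],[0,[0,0,0],[0,0,0]]]';  python3 -c "from h import *;where()"
```

```text
t: 4.0
ee_pos: [0.4946, -0.0294, 0.0361]
orientation: [0.74, 0.673, -0.0, -0.0]
wrist_force: [0.1, -0.0, 0.1]
grip_width: 0.999
finger_force: 0.0
t: 4.2
ee_pos: [0.4946, -0.0295, 0.033]
orientation: [0.74, 0.673, -0.0, -0.0]
wrist_force: [0.5, -0.2, -0.9]
grip_width: 1.0
finger_force: 0.0
t 4.2 TCP jig [ -41.2 -125.4] z 33.0 tool y yaw in jig deg -0.09 tilt [-0. -0.] F jig [ 0.6 -0.2] -0.9
```

```bash
python3 -m creep '[[0,[0,0,0.3],[0,0,0]],[0,[0,0,0],[0,0,0]]]'; python3 -m creep '[[0,[0,0,0.3],[0,0,0]],[0,[0,0,0],[0,0,0]]]';  python3 -m creep '[[0,[0,0,0.3],[0,0,0]],[0,[0,0,0],[0,0,0]]]'
```

```text
t: 4.4
ee_pos: [0.4945, -0.0295, 0.03]
orientation: [0.74, 0.673, -0.0, -0.0]
wrist_force: [0.4, -0.0, -0.4]
grip_width: 1.001
finger_force: 0.0
t: 4.6
ee_pos: [0.4946, -0.0295, 0.027]
orientation: [0.74, 0.673, -0.0, -0.0]
wrist_force: [0.3, -0.6, 1.3]
grip_width: 1.004
finger_force: 0.0
t: 4.8
ee_pos: [0.4946, -0.0295, 0.024]
orientation: [0.74, 0.673, -0.0, -0.0]
wrist_force: [0.0, 0.7, 0.0]
grip_width: 1.001
finger_force: 0.0
```

```bash
python3 -m creep '[[0,[0,0,0.2],[0,0,0]],[0,[0,0,0],[0,0,0]]]'; python3 -m creep '[[0,[0,0,0.2],[0,0,0]],[0,[0,0,0],[0,0,0]]]'
```

```text
t: 5.0
ee_pos: [0.4946, -0.0295, 0.0221]
orientation: [0.74, 0.673, -0.0, -0.0]
wrist_force: [-0.5, -0.7, -0.1]
grip_width: 0.998
finger_force: 0.0
t: 5.2
ee_pos: [0.4946, -0.0295, 0.0201]
orientation: [0.74, 0.673, -0.0, -0.0]
wrist_force: [0.5, -0.1, -0.3]
grip_width: 1.008
finger_force: 0.0
```

```bash
for i in 1 2 3; do python3 -m creep '[[0,[0,0,0.2],[0,0,0]],[0,[0,0,0],[0,0,0]]]' | egrep 'ee_pos|wrist'; done
python3 - <<'E'
from h import *
import cv2
where()
c=cams.capture("scene")
i=c["img"][235:335,280:400]; cv2.imwrite("pics/s3.png",cv2.resize(i,None,fx=6,fy=6,interpolation=cv2.INTER_CUBIC))
E
```

```text
ee_pos: [0.4947, -0.0295, 0.0181]
wrist_force: [0.0, 0.1, -0.6]
ee_pos: [0.4946, -0.0295, 0.0161]
wrist_force: [-0.0, 1.0, 0.1]
ee_pos: [0.4946, -0.0295, 0.0141]
wrist_force: [0.1, 0.3, 0.8]
t 5.8 TCP jig [ -41.1 -125.4] z 14.1 tool y yaw in jig deg -0.09 tilt [-0. -0.] F jig [0.1 0.3] 0.8
```

View pics/s3.png

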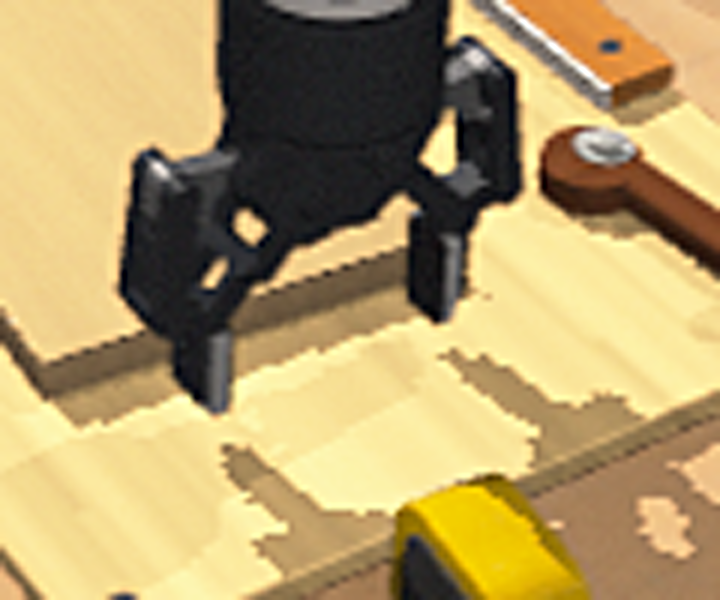

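The near tip is at crop (218,410) and the far one at (440,320). Their shadows are still detached from them, so the tips are well above the bed. I'll triangulate the tips using scene and top together.

Run:
```python
from h import *
c=cams.capture("scene")
for px in ([316.3,303.3],[353.3,288.3]):
  for z in (.012,.018,.024,.030):
    w=ray(c,[px],z)[0]; print(px,z,(1e3*(RJ.T@(w[:2]-T))).round(1))
print("checks: bolt", (1e3*(RJ.T@(ray(c,[[180+483/2.4,150+263/2.4]],.032)[0,:2]-T))).round(1),"corner",(1e3*(RJ.T@(ray(c,[[180+285/2.4,150+475/2.4]],.012)[0,:2]-T))).round(1))
t=cams.capture("top")
import cv2
i=t["img"][230:350,310:430]; cv2.imwrite("pics/t3.png",cv2.resize(i,None,fx=5,fy=5,interpolation=cv2.INTER_CUBIC))
```

```text
[316.3, 303.3] 0.012 [ -77.7 -117.4]
[316.3, 303.3] 0.018 [ -81.5 -123.2]
[316.3, 303.3] 0.024 [ -85.2 -128.9]
[316.3, 303.3] 0.03 [ -89.  -134.7]
[353.3, 288.3] 0.012 [  15.4 -117.6]
[353.3, 288.3] 0.018 [  10.9 -123.4]
[353.3, 288.3] 0.024 [   6.5 -129.2]
[353.3, 288.3] 0.03 [   2. -135.]
checks: bolt [111.7 -87.6] corner [-173.3 -207. ]
```

```bash
for i in 1 2 3 4; do python3 -m creep '[[0,[0,0,0.15],[0,0,0]],[0,[0,0,0],[0,0,0]]]' | egrep 'ee_pos|wrist'; done
```

```text
ee_pos: [0.4947, -0.0295, 0.0127]
wrist_force: [0.0, -0.2, 0.4]
ee_pos: [0.4947, -0.0295, 0.0112]
wrist_force: [-0.4, -0.1, 0.6]
ee_pos: [0.4946, -0.0295, 0.0096]
wrist_force: [0.3, 0.1, 0.5]
ee_pos: [0.4947, -0.0295, 0.0082]
wrist_force: [0.0, 0.3, 0.4]
```

View pics/t3.png

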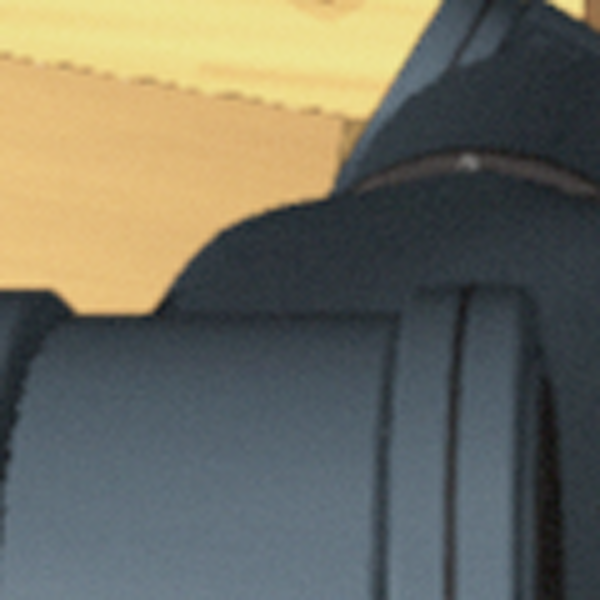

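The arm hides the fingers in the top view. I'll keep stepping down until the tips touch the bed.

```bash
for i in 1 2 3 4; do python3 -m creep '[[0,[0,0,0.15],[0,0,0]],[0,[0,0,0],[0,0,0]]]' | egrep 'ee_pos|wrist'; done
```

```text
ee_pos: [0.4946, -0.0295, 0.0066]
wrist_force: [0.9, 0.3, -0.4]
ee_pos: [0.4947, -0.0295, 0.0051]
wrist_force: [0.4, -0.1, -0.6]
ee_pos: [0.4946, -0.0295, 0.0036]
wrist_force: [-0.2, 0.4, 0.2]
ee_pos: [0.4947, -0.0295, 0.0022]
wrist_force: [-0.1, -0.4, 0.1]
```

Run:
```python
from h import *
import cv2
c=cams.capture("scene"); g=cv2.cvtColor(c["img"],6)
print("cols 306..330"); 
for r in range(292,324): print(r,' '.join(f"{v:3d}" for v in g[r,306:331]))
```

```text
cols 306..330
292  32  30  29  24  31  26  29  37  37  28  26  18  78 152 177 171 164 164 161 162 163 161 158 157 152
293  31  30  33  31  30  27  22  29  27  28  24  39 128 184 171 165 166 166 161 159 159 158 154 155 162
294  23  15  32  25  26  30  28  28  29  25  43  60 127 180 170 166 162 161 160 158 154 160 164 213 245
295  55  39  41  24  26  22  26  30  29  51 101 110  92 150 170 164 161 163 169 167 161 212 246 241 238
296 150 141 123  24  37  22  28  27  52  93 116 102  90 151 168 167 168 219 247 247 246 242 239 237 236
297 185 174 118  10  26  26  24  28  49  91 113  97  89 156 179 223 247 245 242 240 240 238 236 236 236
298 176 169 116   9  26  26  29  27  53  90 111  94  91 218 248 247 243 241 239 239 235 226 225 223 224
299 171 166 112   6  28  28  30  26  47  88 112  92 143 240 246 241 241 241 236 226 227 226 227 226 225
300 165 159 111   7  26  23  29  23  49  89 111  90 138 238 246 241 237 229 230 229 229 228 227 227 227
301 164 170 121   1  23  29  28  22  50  95 116  89 139 237 243 230 229 229 230 235 237 228 228 228 227
302 215 248 237  17  24  24  28  22  52  93 11
[... 1541 characters left out ...]
 217 219 223 222 222 225 234 220 159 156 160 166 167 171 168 165 163 160 154
318 220 222 222 222 220 220 217 218 220 223 226 230 233 235 220 165 169 168 162 167 168 165 165 161 159
319 219 220 222 222 222 222 221 218 217 220 223 226 230 238 247 246 247 238 158 164 170 168 167 163 163
320 219 219 220 222 222 221 221 219 218 219 221 226 199 193 247 231 147 152 159 164 165 166 171 167 165
321 222 220 219 220 221 222 222 222 220 218 221 226 203 145 156 158 159 156 160 162 165 164 168 168 166
322 224 220 219 220 221 222 221 222 222 219 220 193 128 148 159 163 168 164 157 160 165 164 166 169 168
323 225 223 221 218 219 221 222 222 222 221 221 230 225 153 153 159 163 166 162 160 162 162 164 166 168
```

The tip at (315,308) now meets its shadow, so the open tips sit about 1 mm above the bed at TCP z = 2 mm. I'll raise 5 mm, to mid-height of the board edge, and start pushing towards the fence.

```bash
python3 -m creep '[[0,[0,0,-0.5],[0,0,0]],[0,[0.5,0,0],[0,0,0]],[0,[0.5,0,0],[0,0,0]],[0,[0.3,0,0],[0,0,0]]]' | egrep 'wrist'; for i in 1 2 3 4; do python3 -m creep '[[0,[0.3,0,0],[0,0,0]]]' | egrep 'wrist'; done
python3 - <<'E'
from h import *
where()
import cv2
c=cams.capture("scene"); cv2.imwrite("pics/s4.png",cv2.resize(c["img"][180:340,220:420],None,fx=4,fy=3.75,interpolation=cv2.INTER_CUBIC)); cv2.imwrite("pics/s4raw.png",c["img"])
E
```

```text
wrist_force: [-0.3, 0.8, 1.3]
wrist_force: [1.2, -0.7, 0.2]
wrist_force: [-0.1, -0.1, 0.1]
wrist_force: [0.4, -2.5, -0.5]
wrist_force: [0.5, -1.7, -0.6]
t 8.4 TCP jig [ -40.8 -100.7] z 7.3 tool y yaw in jig deg -0.14 tilt [ 0.    -0.001] F jig [ 0.6 -1.6] -0.6
```

Contact came at the predicted place, about -104. I'll continue to the fence.

```bash
python3 -m creep '[[0,[0.4,0,0],[0,0,0]],[0,[0.4,0,0],[0,0,0]],[0,[0.4,0,0],[0,0,0]],[0,[0.4,0,0],[0,0,0]],[0,[0.4,0,0],[0,0,0]],[0,[0.4,0,0],[0,0,0]],[0,[0.3,0,0],[0,0,0]]]' | egrep 'ee_pos|wrist'; for i in 1 2 3 4; do python3 -m creep '[[0,[0.15,0,0],[0,0,0]]]' | egrep 'wrist'; done;python3 -c "from h import *;where()"
```

```text
ee_pos: [0.4997, 0.0227, 0.0073]
wrist_force: [0.4, -2.0, -0.5]
wrist_force: [0.8, -2.4, -1.1]
wrist_force: [0.3, -2.8, 0.0]
wrist_force: [-1.3, -3.0, 0.3]
wrist_force: [-0.8, -2.4, -0.2]
t 9.55 TCP jig [-41.1 -67.5] z 7.3 tool y yaw in jig deg -0.11 tilt [-0. -0.] F jig [-0.6 -2.4] -0.2
```

```bash
for i in 1 2 3 4 5; do python3 -m creep '[[0,[0.1,0,0],[0,0,0]]]' | egrep 'wrist'; done;python3 -c "from h import *;where()"
```

```text
wrist_force: [-0.6, -7.6, 0.5]
wrist_force: [-1.4, -10.8, -0.5]
wrist_force: [-1.9, -15.8, 0.1]
wrist_force: [-2.3, -17.6, -0.8]
wrist_force: [-3.1, -21.9, 1.0]
t 10.05 TCP jig [-40.9 -67. ] z 7.4 tool y yaw in jig deg -0.25 tilt [ 0.    -0.005] F jig [ -1.  -22.1] 1.0
```

The board is flush at TCP y = -67: the force jumps to 22 N, where 54 - 111 - 10 was expected. Now I back off, lift, and go to the near edge.

```bash
python3 -c "
from rig import readout;print(readout.get_state()['joint_pos'])"; python3 -m creep '[[0,[-1,0,0],[0,0,0]],[0,[-1,0,0],[0,0,0]],[0,[0,0,-3],[0,0,0]],[0,[0,0,-3],[0,0,0]],[0,[2.4,-1.75,0],[0,0,0]],[0,[2.4,-1.75,0],[0,0,0]],[0,[2.4,-1.75,0],[0,0,0]],[0,[2.4,-1.75,0],[0,0,0]],[0,[2.4,-1.75,0],[0,0,0]],[0,[2.4,-1.75,0],[0,0,0]],[0,[0,0,0],[0,0,0]]]'; python3 -c "
from rig import readout;print(readout.get_state()['joint_pos'])
from h import *;where()"
```

```text
[-0.40047484  0.69765664  0.37676058  2.12612944 -0.601168    0.42085833
  0.35540764]
t: 11.15
ee_pos: [0.4056, 0.1703, 0.067]
orientation: [0.738, 0.675, -0.0, -0.002]
wrist_force: [0.6, 0.3, 0.2]
grip_width: 1.001
finger_force: 0.0
[-0.84405972  0.55241718  0.50395596  2.2386124  -0.58692345  0.48074554
  0.03868886]
t 11.15 TCP jig [-148.5   65.2] z 67.0 tool y yaw in jig deg 0.24 tilt [-0.003  0.002] F jig [0.6 0.3] 0.2
```

```bash
python3 -m creep '[[0,[0,0,0],[0,0,8.2]],[0,[0,0,0],[0,0,8.2]],[0,[0,0,0],[0,0,8.2]],[0,[0,0,0],[0,0,8.2]],[0,[0,0,0],[0,0,8.2]],[0,[0,0,0],[0,0,8.2]],[0,[0,0,0],[0,0,8.2]],[0,[0,0,0],[0,0,8.2]],[0,[0,0,0],[0,0,8.2]],[0,[0,0,0],[0,0,8.2]],[0,[0.2,1,0],[0,0,8.2]],[0,[0,0,2.5],[0,0,0]],[0,[0,0,1],[0,0,0]],[0,[0,0,0],[0,0,0]]]'
python3 - <<'E'
from rig import readout;print(readout.get_state()['joint_pos'])
from h import *;where()
import cv2
c=cams.capture("scene"); cv2.imwrite("pics/s5.png",cv2.resize(c["img"][170:350,200:440],None,fx=3.3,fy=3.3,interpolation=cv2.INTER_CUBIC))
E
```

```text
t: 12.55
ee_pos: [0.4102, 0.1563, 0.0316]
orientation: [0.999, -0.05, -0.001, -0.0]
wrist_force: [-0.4, 0.4, -0.0]
grip_width: 1.001
finger_force: 0.0
[-0.97089336  0.73091139  0.79949858  2.27435107 -1.06102893  0.5813832
 -1.0055482 ]
t 12.55 TCP jig [-142.6   51.7] z 31.6 tool y yaw in jig deg -90.33 tilt [-0.002  0.   ] F jig [-0.4  0.3] -0.0
```

View pics/s5.png

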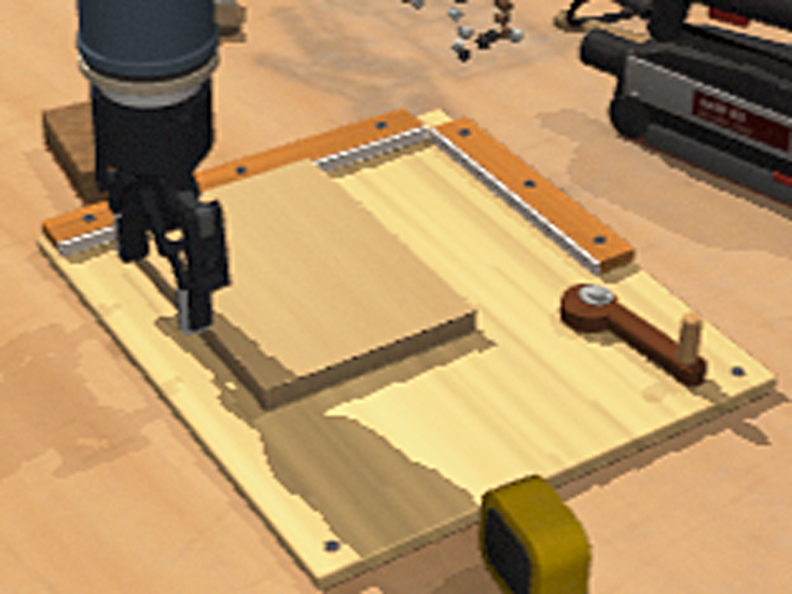

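The board lies flush along the fence, and the fingers are just clear of its near edge. Joint 5 is close to its limit, so I'll move forward a little and descend in small steps.

```bash
for i in 1 2 ; do python3 -m creep '[[0,[0.3,0,0.3],[0,0,0]],[0,[0,0,0],[0,0,0.2]]]' | egrep 'ee_pos|wrist';  python3 -c "
from rig import readout;print(readout.get_state()['joint_pos'].round(3))"; done;  python3 -c "from h import *;where()"
```

```text
ee_pos: [0.4143, 0.1565, 0.0296]
wrist_force: [-0.3, -0.9, 1.0]
[-0.962  0.734  0.789  2.268 -1.062  0.576 -1.01 ]
ee_pos: [0.4169, 0.1562, 0.0263]
wrist_force: [0.2, -0.9, 0.2]
[-0.95   0.738  0.774  2.264 -1.063  0.568 -1.013]
t 13.0 TCP jig [-135.9   52.3] z 26.3 tool y yaw in jig deg -90.69 tilt [0.001 0.   ] F jig [ 0.3 -0.9] 0.2
```

```bash
python3 -m creep '[[0,[0,0,0.7],[0,0,-0.7]],[0,[0,0,0.7],[0,0,0]],[0,[0,0,0.5],[0,0,0]],[0,[0,0,0],[0,0,0]]]' | egrep 'ee_pos|wrist';  python3 -c "
from rig import readout;print(readout.get_state()['joint_pos'].round(3))
from h import *;where()"
```

```text
ee_pos: [0.4159, 0.1561, 0.0071]
wrist_force: [-2.5, 0.3, -0.7]
[-0.872  0.734  0.64   2.274 -1.069  0.474 -1.013]
t 13.4 TCP jig [-136.9   52.1] z 7.1 tool y yaw in jig deg -90.01 tilt [-0.001  0.   ] F jig [-2.5  0. ] -0.7
```

```bash
python3 -m creep '[[0,[0.4,-0.01,0],[0,0,0]],[0,[0.5,-0.01,0],[0,0,0]],[0,[0.5,-0.01,0],[0,0,0]],[0,[0.5,-0.01,0],[0,0,0]],[0,[0.5,-0.01,0],[0,0,0]],[0,[0.5,-0.01,0],[0,0,0]],[0,[0.5,-0.01,0],[0,0,0]],[0,[0.5,-0.01,0],[0,0,0]],[0,[0.5,-0.01,0],[0,0,0]],[0,[0.5,-0.01,0],[0,0,0]],[0,[0.5,-0.01,0],[0,0,0]]]' | egrep 'ee_pos|wrist';  python3 -c "
from rig import readout;print(readout.get_state()['joint_pos'].round(3))
from h import *;where()"
```

```text
ee_pos: [0.4707, 0.1521, 0.0073]
wrist_force: [-2.9, -2.4, 0.2]
[-0.84   0.784  0.694  2.149 -0.99   0.571 -1.063]
t 14.5 TCP jig [-82.   53.2] z 7.3 tool y yaw in jig deg -90.0 tilt [-0. -0.] F jig [-2.7 -2.6] 0.2
```

```bash
python3 -m creep '[[0,[0.5,-0.01,0],[0,0,0]],[0,[0.5,-0.01,0],[0,0,0]],[0,[0.5,-0.01,0],[0,0,0]],[0,[0.5,-0.01,0],[0,0,0]],[0,[0.5,-0.01,0],[0,0,0]],[0,[0.5,-0.01,0],[0,0,0]],[0,[0.5,-0.01,0],[0,0,0]],[0,[0.5,-0.01,0],[0,0,0]],[0,[0.4,-0.01,0],[0,0,0]]]' | egrep 'ee_pos|wrist';  for i in 1 2 3 4 5 6; do python3 -m creep '[[0,[0.15,0,0],[0,0,0]]]' | egrep 'wrist'; done; python3 -c "
from h import *;where()"
```

```text
ee_pos: [0.5147, 0.1489, 0.0073]
wrist_force: [-3.3, -2.3, -0.1]
wrist_force: [-3.5, -1.2, 1.5]
wrist_force: [-4.8, -1.6, 2.2]
wrist_force: [-4.0, -1.9, 1.5]
wrist_force: [-4.3, -1.3, 0.2]
wrist_force: [-4.0, -2.1, 1.6]
wrist_force: [-13.4, -1.2, 8.2]
t 16.0 TCP jig [-30.8  54.3] z 7.2 tool y yaw in jig deg -89.99 tilt [-0.003  0.001] F jig [-13.2  -2.4] 8.2
```

```bash
for i in 1 2; do python3 -m creep '[[0,[0.1,0,0],[0,0,0]],[0,[0,0,0],[0,0,0]]]' | egrep 'wrist'; done; python3 -c "
from h import *;where()"; python3 -m creep '[[0,[-0.5,0,0],[0,0,0]],[0,[-1.5,0,0],[0,0,0]],[0,[0,0,-3],[0,0,0]],[0,[-1.5,0,-4],[0,0,0]],[0,[-3,0,-2],[0,0,0]],[0,[-3,0,0],[0,0,0]],[0,[0,0,0],[0,0,0]]]' | grep ee_pos
python3 - <<'E'
from h import *
import cv2
c=cams.capture("top"); cv2.imwrite("pics/t6raw.png",c["img"])
cv2.imwrite("pics/t6.png",cv2.resize(c["img"][172:362,228:438],None,fx=3,fy=3,interpolation=cv2.INTER_CUBIC))
# predicted board-top corner pixels (crop) if home
L=[(.14,.165),(.14,-.057),(-.022,-.057),(-.022,.165)]
p=proj(c,[[*(RJ@l+T),.030] for l in np.array(L)]);print(((p-[228,172]+.5)*3-.5).round(0))
E
```

```text
wrist_force: [-11.8, -0.3, 8.2]
wrist_force: [-15.1, -0.3, 10.7]
t 16.4 TCP jig [-30.8  54.3] z 7.0 tool y yaw in jig deg -89.98 tilt [-0.006  0.002] F jig [-15.   -1.7] 10.7
ee_pos: [0.4281, 0.1579, 0.0979]
[[112.  66.]
 [412.  95.]
 [393. 313.]
 [ 85. 282.]]
```

View pics/t6.png

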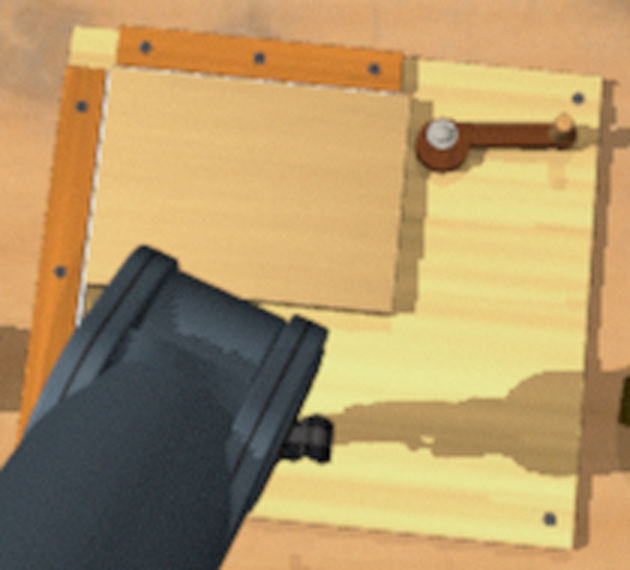

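The board is home: its visible corners at (110,68), (412,96) and (393,312) match the prediction within about 1 px, and the lever is still open. Next I close the hand, move to the far side of the lever grip, and turn so that tool x points back towards the robot.

```bash
python3 -c "from h import *;where()"; python3 -m creep '[[255,[2.7,2.2,-0.2],[0,0,0]],[255,[2.7,2.2,-0.2],[0,0,0]],[255,[2.7,2.2,-0.2],[0,0,0]],[255,[2.7,2.2,-0.2],[0,0,0]],[255,[2.7,2.2,-0.2],[0,0,0]],[255,[2.7,2.2,0],[0,0,0]],[255,[2.7,2.2,0],[0,0,0]],[255,[2.7,2.2,0],[0,0,0]],[255,[2.7,2.2,0],[0,0,0]],[255,[2.7,2.2,0],[0,0,0]],[255,[0,0,0],[0,0,0]]]'; python3 -m creep '[[255,[0,0,0],[0,0,-8.2]],[255,[0,0,0],[0,0,-8.2]],[255,[0,0,0],[0,0,-8.2]],[255,[0,0,0],[0,0,-8.2]],[255,[0,0,0],[0,0,-8.2]],[255,[0,0,0],[0,0,-8.2]],[255,[0,0,0],[0,0,-8.2]],[255,[0,0,0],[0,0,-8.2]],[255,[0,0,0],[0,0,-8.2]],[255,[0,0,0],[0,0,-8.2]],[255,[0,0,0],[0,0,-8.2]],[255,[0,0,0],[0,0,-8.2]],[255,[0,0,0],[0,0,-8.2]],[255,[0,0,0],[0,0,-8.2]],[255,[0,0,0],[0,0,-8.2]],[255,[0,0,0],[0,0,-8.2]],[255,[0,0,0],[0,0,-8.2]],[255,[0,0,0],[0,0,-8.2]],[255,[0,0,0],[0,0,-8.2]],[255,[0,0,0],[0,0,-8.2]]]'|grep width; python3 -c "
from h import *;where()
from rig import readout;print(readout.get_state()['joint_pos'].round(3))"
```

```text
t 17.15 TCP jig [-122.8   55.1] z 97.8 tool y yaw in jig deg -89.92 tilt [0.001 0.002] F jig [1.4 1.2] 1.0
t: 18.25
ee_pos: [0.6822, -0.093, 0.1073]
orientation: [0.999, -0.048, 0.002, 0.002]
wrist_force: [-0.0, -0.1, -0.6]
grip_width: 0.003
finger_force: 0.0
grip_width: -0.0
t 20.25 TCP jig [ 148.6 -165.8] z 107.2 tool y yaw in jig deg 74.31 tilt [0.001 0.   ] F jig [-0.3  1.1] 0.2
[ 0.04   0.704  0.034  1.552 -0.029  0.885  1.288]
```

```bash
python3 -m creep '[[255,[0,0,0],[0,0,-8]],[255,[-0.5,0,1.5],[0,0,-8]],[255,[0,0,2],[0,0,0]],[255,[0,0,1.5],[0,0,0]],[255,[0,0,0],[0,0,0]]]' | egrep 'ee_pos|wrist';for i in 1 2 3 4 5 6; do python3 -m creep '[[255,[0,0,0.3],[0,0,0]],[255,[0,0,0],[0,0,0]]]' | egrep 'ee_pos|wrist'; done; python3 -c "
from h import *;where()"
```

```text
ee_pos: [0.6825, -0.0885, 0.0547]
wrist_force: [-0.4, -0.2, -0.6]
ee_pos: [0.6841, -0.0885, 0.0547]
wrist_force: [0.3, -0.5, -0.2]
ee_pos: [0.6838, -0.0885, 0.0516]
wrist_force: [0.4, -0.1, -0.6]
ee_pos: [0.6835, -0.0886, 0.0481]
wrist_force: [0.2, 0.7, -1.0]
ee_pos: [0.6834, -0.0886, 0.0449]
wrist_force: [-0.5, -0.4, -0.7]
ee_pos: [0.6834, -0.0886, 0.0419]
wrist_force: [-0.2, 0.1, 0.1]
ee_pos: [0.6834, -0.0886, 0.0388]
wrist_force: [-0.4, -0.5, -0.1]
t 21.95 TCP jig [ 152.4 -166.5] z 38.8 tool y yaw in jig deg 90.0 tilt [-0.001  0.   ] F jig [-0.4 -0.5] -0.1
```

```bash
for i in 1 2 3 4 5 6; do python3 -m creep '[[255,[0,0,0.2],[0,0,0]]]' | egrep 'ee_pos|wrist'; done
```

```text
ee_pos: [0.6838, -0.0886, 0.0374]
wrist_force: [-0.3, -0.1, 0.1]
ee_pos: [0.6837, -0.0886, 0.0352]
wrist_force: [0.5, 0.2, 0.1]
ee_pos: [0.6837, -0.0886, 0.0331]
wrist_force: [0.2, -0.6, 0.1]
ee_pos: [0.6836, -0.0886, 0.0311]
wrist_force: [0.2, 0.7, -0.3]
ee_pos: [0.6836, -0.0886, 0.0291]
wrist_force: [1.1, 0.5, 0.2]
ee_pos: [0.6836, -0.0886, 0.0271]
wrist_force: [0.4, 1.2, -0.4]
```

Run:
```python
from h import *
import cv2
c=cams.capture("scene"); cv2.imwrite("pics/s7.png",cv2.resize(c["img"][200:330,330:460],None,fx=4.5,fy=4.5,interpolation=cv2.INTER_CUBIC))
```

```text
(no output)
```

View pics/s7.png

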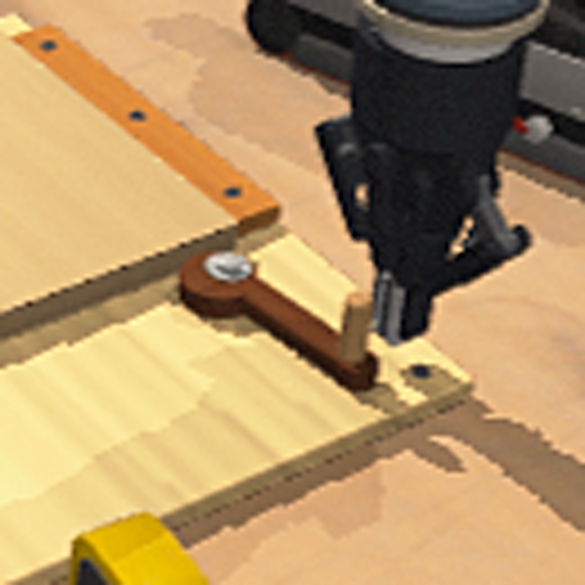

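The closed fingertips stand just beyond the grip. The dowel top is at (358,297) and the tips' lower end at (410,343), roughly TCP height, so about 25 mm above the bench. I'll raise them over board height, contact the dowel, and sweep along the arc about the pivot at 5° per row.

```bash
python3 -m creep '[[255,[0,0,-0.65],[0,0,0]],[255,[0,0,-0.65],[0,0,0]],[255,[0.5,0,0],[0,0,0]],[255,[0.5,0,0],[0,0,0]],[255,[0.5,0,0],[0,0,0]],[255,[0.5,0,0],[0,0,0]],[255,[0,0,0],[0,0,0]]]' | egrep 'ee_pos|wrist'; python3 -c "
from h import *;where()"; python3 -m creep '[[255,[0.75,-0.125,0],[0,0,5]],[255,[0.75,-0.125,0],[0,0,5]],[255,[0.75,-0.125,0],[0,0,5]],[255,[0.75,-0.125,0],[0,0,5]],[255,[0,0,0],[0,0,0]]]'  | egrep 'ee_pos|wrist'; python3 -c "
from h import *;where()"
```

```text
ee_pos: [0.6628, -0.0867, 0.0403]
wrist_force: [0.4, -0.0, -0.0]
t 23.3 TCP jig [ 131.6 -166.7] z 40.3 tool y yaw in jig deg 89.99 tilt [-0.001 -0.   ] F jig [0.4 0. ] -0.0
ee_pos: [0.6327, -0.0845, 0.0402]
wrist_force: [-0.6, 0.5, 0.1]
t 23.8 TCP jig [ 101.5 -167.2] z 40.2 tool y yaw in jig deg 69.95 tilt [-0.001  0.   ] F jig [-0.6  0.5] 0.1
```

```bash
cat >> h.py <<'E'
def lever():
    for n in ("scene","top"):
        c=cams.capture(n); b,g,r=[c["img"][...,k].astype(int) for k in range(3)]
        m=(r>50)&(r<125)&(r>1.7*g)&(b<60)&(g<70)
        v,u=np.nonzero(m); w=(ray(c,np.c_[u,v],.026)[:,:2]-T)@RJ-[.114,-.082]
        d=np.hypot(*w.T); k=(d<.11)&(d>.035); w=w[k]
        if k.sum()>5:
            a=np.degrees(np.arctan2(-w[:,1].mean(),w[:,0].mean())); print(n,"lever px",k.sum(),"theta deg",a.round(1),"joint",np.radians(a-80).round(2))
E
python3 -c "
from h import *;lever()"
```

```text
scene lever px 68 theta deg 115.3 joint 0.62
top lever px 139 theta deg 114.3 joint 0.6
```

The lever follows. I'll continue the arc.

```bash
python3 -m creep '[[255,[0.75,-0.125,0],[0,0,5]],[255,[0.75,-0.125,0],[0,0,5]],[255,[0.75,-0.125,0],[0,0,5]],[255,[0.75,-0.125,0],[0,0,5]],[255,[0.75,-0.125,0],[0,0,5]],[255,[0.75,-0.125,0],[0,0,5]],[255,[0.75,-0.125,0],[0,0,5]],[255,[0.75,-0.125,0],[0,0,5]],[255,[0.75,-0.125,0],[0,0,5]],[255,[0.75,-0.125,0],[0,0,5]],[255,[0,0,0],[0,0,0]]]'  | egrep 'ee_pos|wrist'; python3 -c "
from h import *;where();lever()"
```

```text
ee_pos: [0.5758, -0.0386, 0.0401]
wrist_force: [0.3, 0.3, -0.3]
t 25.0 TCP jig [  40.5 -126.9] z 40.1 tool y yaw in jig deg 20.1 tilt [-0. -0.] F jig [0.3 0.3] -0.3
scene lever px 47 theta deg 158.1 joint 1.36
top lever px 55 theta deg 163.8 joint 1.46
```

```bash
for i in 1 2 3 4 5 6; do python3 -m creep '[[255,[0.37,-0.07,0],[0,0,2.5]]]'  | egrep 'wrist'; done; python3 -c "
from h import *;where();lever()"
```

```text
wrist_force: [1.7, -2.9, -0.2]
wrist_force: [0.9, -2.9, -0.4]
wrist_force: [1.2, -2.7, -0.8]
wrist_force: [1.0, -3.0, -0.9]
wrist_force: [0.4, -2.4, -0.6]
wrist_force: [0.6, -2.7, -0.0]
t 25.7 TCP jig [  31.9 -108.1] z 40.4 tool y yaw in jig deg 5.03 tilt [ 0.001 -0.001] F jig [ 0.8 -2.6] -0.0
scene lever px 88 theta deg 168.2 joint 1.54
```

```bash
for i in 1 2 3 4 5 6; do python3 -m creep '[[255,[0.13,0,0],[0,0,0]]]'  | egrep 'wrist'; done; python3 -c "
from h import *;where();lever()"
```

```text
wrist_force: [0.1, -7.9, -1.5]
wrist_force: [0.8, -10.5, -1.6]
wrist_force: [0.5, -12.6, -0.8]
wrist_force: [0.3, -14.6, -1.4]
wrist_force: [1.7, -17.1, -1.4]
wrist_force: [-0.7, -19.6, -1.6]
t 26.4 TCP jig [  31.5 -104.7] z 40.6 tool y yaw in jig deg 4.9 tilt [ 0.001 -0.006] F jig [  1.1 -19.6] -1.6
scene lever px 102 theta deg 169.1 joint 1.56
```

The lever is against its end: the force climbs to 20 N, and the grip is at jig y of about -88, as expected. Now I retract, lift and check.

```bash
python3 -m creep '[[255,[-0.8,0,0],[0,0,0]],[255,[-1,0,0],[0,0,0]],[255,[-1,0,0],[0,0,0]],[255,[0,0,-3],[0,0,0]],[255,[0,0,-4],[0,0,0]],[255,[0,0,-4],[0,0,0]],[255,[-4,0,-3],[0,0,0]],[255,[-4,0,0],[0,0,0]],[255,[-4,0,0],[0,0,0]],[255,[-4,0,0],[0,0,0]],[255,[-4,0,0],[0,0,0]],[255,[0,0,0],[0,0,0]],[255,[0,0,0],[0,0,0]]]'  | egrep 'ee_pos|wrist'
python3 - <<'E'
from h import *
import cv2
where();lever()
a=cv2.imread("pics/t6raw.png").astype(int);c=cams.capture("top");b=c["img"].astype(int);cv2.imwrite("pics/t8.png",c["img"])
z=cv2.imread("pics/top0.png").astype(int)
f=lambda p,q,s:np.abs(p[s]-q[s]).mean().round(1)
print("board far/left region diff vs home pic",f(a,b,np.s_[190:255,255:365]),"diff of an empty place",f(a,b,np.s_[150:180,500:600]))
print("block",f(z,b,np.s_[270:312,170:232]),"tape",f(z,b,np.s_[290:322,432:475]))
# board top edges: gradient position along far & right edges
g=cv2.cvtColor(c["img"],6).astype(float); g0=cv2.cvtColor(cv2.imread("pics/t6raw.png"),6).astype(float)
for n,G in(("before",g0),("now",g)):
    print(n,"right edge cols",[int(350+np.argmin(np.diff(G[r,350:375]))) for r in (220,240,260,270)],"far edge rows",[int(190+np.argmin(np.diff(G[190:210,k]))) for k in (280,300,320,340)])
E
```

```text
ee_pos: [0.5664, -0.2392, 0.1801]
wrist_force: [-0.1, 1.5, -0.9]
t 27.8 TCP jig [  50.  -327.5] z 180.1 tool y yaw in jig deg 4.91 tilt [-0.  0.] F jig [-0.3  1.5] -0.9
scene lever px 141 theta deg 171.2 joint 1.59
top lever px 149 theta deg 175.5 joint 1.67
board far/left region diff vs home pic 9.0 diff of an empty place 45.0
block 6.1 tape 16.3
before right edge cols [363, 360, 359, 358] far edge rows [193, 195, 200, 190]
now right edge cols [363, 371, 371, 358] far edge rows [196, 195, 193, 191]
```

Run:
```python
from h import *
import cv2
c=cams.capture("top");im=c["img"]
def samp(pts):
    p=proj(c,[[*(RJ@q+T),.030] for q in np.array(pts)]).astype(np.float32)
    s=cv2.remap(im.astype(np.float32),p[None,:,0],p[None,:,1],cv2.INTER_LINEAR)[0]
    return s
s=np.arange(-.012,.0121,.001)
for n,mk,tr in(("near",lambda v,q:(q+v and v-.022,q),(-.03,.0,.04,.08,.12)),("right",lambda v,q:(q,v-.057),(.0,.03,.05,.07,.13)),("far",lambda v,q:(.14+v,q),(-.03,.0,.04,.08,.12))):
    for q in tr:
        P=samp([mk(v,q) for v in s]); d=np.linalg.norm(np.gradient(cv2.blur(P,(1,3)),axis=0),axis=1); k=d.argmax()
        print(n,q,"edge offset mm",(1e3*s[k]).round(1),"strength",d[k].round(0))
def yel(i):
    h=cv2.cvtColor(i,cv2.COLOR_BGR2HSV); m=cv2.inRange(h,(22,180,120),(32,255,255)); m[:, :425]=0; m[:,490:]=0; m[:280]=0; m[330:]=0
    v,u=np.nonzero(m); return len(u),u.mean().round(1),v.mean().round(1)
print("tape",yel(cv2.imread("pics/top0.png")),yel(im))
```

```text
near -0.03 edge offset mm -3.0 strength 29.0
near 0.0 edge offset mm -3.0 strength 31.0
near 0.04 edge offset mm -4.0 strength 27.0
near 0.08 edge offset mm -4.0 strength 26.0
near 0.12 edge offset mm -4.0 strength 28.0
right 0.0 edge offset mm 1.0 strength 14.0
right 0.03 edge offset mm 2.0 strength 18.0
right 0.05 edge offset mm 1.0 strength 23.0
right 0.07 edge offset mm 1.0 strength 16.0
right 0.13 edge offset mm 1.0 strength 18.0
far -0.03 edge offset mm 1.0 strength 28.0
far 0.0 edge offset mm 2.0 strength 16.0
far 0.04 edge offset mm 1.0 strength 23.0
far 0.08 edge offset mm 2.0 strength 35.0
far 0.12 edge offset mm 2.0 strength 27.0
tape (530, np.float64(452.2), np.float64(306.0)) (482, np.float64(451.2), np.float64(305.1))
```

Run:
```python
from h import *
import cv2
c=cams.capture("top")
s=np.arange(-.012,.0121,.0005)
for n,im in(("before",cv2.imread("pics/t6raw.png")),("now",c["img"])):
  o=[]
  for mk in [lambda v:(v-.022,-.04),lambda v:(v-.022,-.02),lambda v:(v-.022,0.0),lambda v:(.14+v,.0),lambda v:(.14+v,.08),lambda v:(.05,v-.057),lambda v:(.13,v-.057)]:
    p=proj(c,[[*(RJ@np.array(mk(v))+T),.030] for v in s]).astype(np.float32)
    P=cv2.remap(im.astype(np.float32),p[None,:,0],p[None,:,1],cv2.INTER_LINEAR)[0]
    d=np.linalg.norm(np.gradient(cv2.blur(P,(1,5)),axis=0),axis=1); k=d.argmax(); w=d*(abs(np.arange(len(d))-k)<5); o.append(round(1e3*(w*s).sum()/w.sum(),1))
  print(n,o)
```

```text
before [np.float64(-3.2), np.float64(-3.1), np.float64(-10.2), np.float64(2.7), np.float64(1.8), np.float64(0.9), np.float64(1.7)]
now [np.float64(-3.3), np.float64(-3.3), np.float64(-3.3), np.float64(2.7), np.float64(1.9), np.float64(1.4), np.float64(1.0)]
```

The board hasn't moved since it was pushed home, the lever is at its end, and the arm is clear. I'm handing it in.

```bash
python3 -c "
from rig import workorder;print(workorder.sign_off())"
```

```text
the job is handed in; nothing more can be done
None
```

I handed the job in at about 28 s of the 61 s, and sign-off returned no verdict: the board is flush against the fence and end stop, the lever is at its end with the cam closed on the board (grip force not measured), the sanding block and tape measure look unmoved, and the robot is clear.

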